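Gauge the sleeves and sort them by fit

ROBOT

A 7-joint arm with a two-finger parallel gripper is mounted at the origin on a cart in front of the work surface, level with it; the furniture and walls round the work are solid. World frame = base frame: x ahead of the robot, y to its left, z up, the work surface at z = 0. Lengths are in m, angles in rad, forces in N, time in s.
With the tool pointing down it reaches from about 0.425 to 0.925 m from the base axis. Payload 6.8 kg.
Tool frame: the origin (TCP) lies on the mounting face of the last link; the fingertips stand 173 mm ahead of it and the grasp point (between the pads) lies 155 mm ahead of it; z points along the fingers, y is the line along which they close (so a half turn about z gives the same grasp; the last joint's range is limited). The gripper opens to 85 mm and grips with 20 to 120 N. Pads are 22 mm wide; open, the fingers measure 114 mm over their backs; the gripper's body (76 mm by 85 mm) begins 54 mm behind the grasp point. The pads swing forward as they close: fully open they stand 13 mm farther back than shut.
Start: joints at [-1.295, 0.477, 0.022, 1.555, -0.011, 1.109, -0.083], TCP at [0.253, 0.626, 0.405] pointing down, gripper open.
Joint ranges: [-2.96, 2.96], [-0.34, 2.1], [-1.41, 1.46], [0.24, 2.44], [-1.37, 4.51], [0.17, 1.92], [-2.96, 2.96]. Speed limits (rad/s): [2.39, 2.39, 3.14, 3.14, 3.14, 3.14, 3.14].

INTERFACE

Orientations are given as [roll, pitch, yaw] about the fixed x, y, z axes, in that order (R = Rz(yaw) Ry(pitch) Rx(roll)).
In Python, from rig import * gives the robot as it stands.
- The arm moves only by the shell command python3 -m pendant 'ROWS'. ROWS is JSON, a list that holds one entry, the list of rows, each a list of 5 numbers: the shift along the tool's x, y, z in cm, then the turn about the tool's z in rad, then the gripper's target within -1 to 1 (shut at 1, half-way at 0, fully open at -1). A call has 1 to 5 rows; each row is the pose to reach, as a shift and turn from the pose commanded when the call began, along the tool's axes at that moment; what a row does not reach only later rows make up. A row lasts 1/12 s, in which the tool goes at most 41.7 mm and 7.16 degrees, less where a joint would pass 70% of its speed; a pose out of reach is approached as far as the arm can. A call with a gripper value outside its range is refused whole. The fingers move at their own pace and stop on an object; the grip force is fixed at half the most. Time passes only in rows, so rows that repeat a pose let the fingers close. It gives the time, the measured TCP pose, the force, the opening and the grip force at its end, in the units of the state.
- sense(): the state, without advancing time (a new reading comes with each control period).
- read_camera(name): name is "scene" or "top"; returns a dict with "pixels" (400x640x3 uint8, red, green, blue), "fovy" (degrees; the focal length in pixels is half the picture's height over the tangent of half this angle, whatever the lens; pixels are square), "cx", "cy" (the principal point, pixels), "k1" (the pictures are not rectified: a ray, as slopes to the right and down, at radius r is drawn at 1 + k1 r^2 times it, then the intrinsics apply), "R" (3x3) and "t" (3): a world point X has camera coordinates R X + t. Camera axes: x right, y down, z forward; pixel columns grow to the right and rows downward; lengths in m; the calibration is good to about 2 mm. A picture is of the moment at which its call begins. There is no depth.
- hand_in(): hands the job in; it is judged then, once.
Trained networks look in a picture, given as the dict that the camera call returned (one of the last four; its "shot" number tells which), for a name from the list of things; names that differ only in an ending like _2 or _b are one class to them, and where a whole thing is asked for, a point or a joint stands for the part that bears it (a point fixed in the world has none). Each returns a list of dicts, best first, with "confidence" (0 to 1); they miss things now and then, are a little off and sometimes report something else, mostly with a low value. They report only what shows in the picture. A call takes as long as a camera call. They do not tell look-alikes from the thing itself.
- boxes_of(picture, target): "centre" ([column, row] in pixels, amid what is visible of it).
- place_of(picture, target): "centre" ([column, row] in pixels: a listed point, or the origin of a listed thing).
The state is a dict: "clock": time; "joints": joint angles; "qvel": joint speeds; "tau": joint torques, N m; "tcp_pos": TCP position; "orientation": TCP orientation; "ft_force": force on the tool from outside, world axes, zero at the start; "moment": the same for the moment, N m; "grip_width": finger opening in m; "gripper_force": force on a finger pad.
Only numpy, scipy, OpenCV 4.12 (cv2) and the standard library are available. Lean on these libraries where they do the work, as an engineer would, in place of code of your own. Each camera call takes 0.05 s, during which the arm holds its last target. There are 200 camera calls.

TASK

Turn the gauge's black knob anticlockwise to its end stop so that the red guard swings clear of the gauge pin. Then take the sleeves that are there in test-sheet order (white cap, yellow, orange, blue, black) and slide each gently down the pin as far as it will go, without forcing; put those that go fully down in the green tray and those that jam part of the way in the red tray. When all are sorted, turn the knob back clockwise to its end stop so that the guard covers the pin again; leave the tape measure, screw jar and sanding block where they are.

Things in the scene. Friction and masses are not known exactly. Their poses are not given: they have to be found in the camera images.
- sleeve_white: the sleeve with the white cap; origin under its centre; for grasping use its centre, given apart; may be absent
- sleeve_yellow: the sleeve with the yellow cap; origin under its centre; for grasping use its centre, given apart; may be absent
- sleeve_orange: the sleeve with the orange cap; origin under its centre; for grasping use its centre, given apart; may be absent
- sleeve_blue: the sleeve with the blue cap; origin under its centre; for grasping use its centre, given apart; may be absent
- sleeve_black: the sleeve with the black cap; origin under its centre; for grasping use its centre, given apart; may be absent
- sleeve_white_mid (a point): centre, half-way up, of the loose round aluminium sleeve with the white cap, standing mouth down; own z axis along the bore, up at the start; may be absent. 52 mm outside diameter, 58 mm tall, 100 to 210 g, 8 mm closed flat top under a thin coloured cap. The 30 mm bore opens downwards. Whatever the colour, a sleeve may be good (bore 50 mm deep) or bad (bore too narrow from 20 mm above the mouth); only trying it on the pin tells which
- sleeve_yellow_mid (a point): centre, half-way up, of the loose round aluminium sleeve with the yellow cap, standing mouth down; own z axis along the bore, up at the start; may be absent. Size and bore as for the white one
- sleeve_orange_mid (a point): centre, half-way up, of the loose round aluminium sleeve with the orange cap, standing mouth down; own z axis along the bore, up at the start; may be absent. Size and bore as for the white one
- sleeve_blue_mid (a point): centre, half-way up, of the loose round aluminium sleeve with the blue cap, standing mouth down; own z axis along the bore, up at the start; may be absent. Size and bore as for the white one
- sleeve_black_mid (a point): centre, half-way up, of the loose round aluminium sleeve with the black cap, standing mouth down; own z axis along the bore, up at the start; may be absent. Size and bore as for the white one
- pin_tip (a point): centre of the top of the fixed upright steel gauge pin: 25 mm diameter, 47 mm tall above the gauge base, its top 6 mm tapered to 15 mm diameter. A good sleeve slides down until its mouth rests on the base (its centre then 18 mm below this point); a bad one jams with its mouth 27 mm above the base (its centre 9 mm above this point). Axes as the gauge: its y axis runs from pin to knob
- pin_foot (a point): foot of the gauge pin on the top face of the gauge's grey base (base 90 x 190 x 20 mm, fixed to the bench, its long side along its y axis; the pin stands 47.5 mm from its middle to one side, the guard's pivot 47.5 mm to the other)
- guard (a joint): angle of the red pin guard about its upright pivot, rad: 0 = end stop with the guard's disc right over the pin, grows anticlockwise seen from above to the end stop at 1.4 = fully open. Stiff enough to stay where it is left (about 0.06 N m)
- guard_knob (a point): centre of the black bar knob on top of the guard's pivot, 95 mm from the pin: bar 14 mm thick (own x), 50 mm long (own y), from 17 mm below to 15 mm above this point; below the bar is the 8 mm thick red hub, 36 mm across. The red arm (22 mm wide) runs from the hub along own -y, cranks up at 46 mm and ends in a 46 mm disc, 6 mm thick, centred 95 mm from the pivot, its top level with this point. Turns with the guard; z up
- green_tray_in (a point): centre of the inner floor of the fixed green plastic tray, 170 (own x) x 140 (own y) mm outside, walls 5 mm thick and 24 mm high, floor about 5 mm; for sleeves that go fully down the pin
- red_tray_in (a point): the same of the fixed red tray of the same size; for sleeves that jam part of the way
- tape_measure: yellow tape measure, 65 x 81 x 33 mm, a bystander at the front right of the bench; origin under its centre
- screw_jar: jar of screws, 69 x 67 x 81 mm, a bystander left of the left tray; origin under its centre
- sanding_block: wooden block, 45 x 110 x 35 mm, a bystander at the front edge of the bench; origin under its centre
Things that resemble listed ones, but are neither listed nor needed, are in the scene too. Leave any pink, purple or turquoise look-alike of the sleeve_orange alone.

How it is judged:
On the way, in this order (a step that is already met when the one before it is completed fails the run):
1. the guard is swung fully open, to its end stop (value of joint guard above 1.33 rad), for 0.2 s.
2. the sleeve with the white cap is tried on the gauge pin: slid down the pin until it jams (horizontal distance between sleeve_white_mid and pin_tip below 0.007 m and z of sleeve_white_mid in the frame of pin_tip below 0.014 m), for 0.1 s.
3. the sleeve with the yellow cap is tried on the gauge pin: slid fully down to the base (horizontal distance between sleeve_yellow_mid and pin_tip below 0.007 m and z of sleeve_yellow_mid in the frame of pin_tip below -0.012 m), for 0.1 s.
4. the sleeve with the orange cap is tried on the gauge pin: slid fully down to the base (horizontal distance between sleeve_orange_mid and pin_tip below 0.007 m and z of sleeve_orange_mid in the frame of pin_tip below -0.012 m), for 0.1 s.
5. the sleeve with the blue cap is tried on the gauge pin: slid down the pin until it jams (horizontal distance between sleeve_blue_mid and pin_tip below 0.007 m and z of sleeve_blue_mid in the frame of pin_tip below 0.014 m), for 0.1 s.
6. the sleeve with the black cap is tried on the gauge pin: slid fully down to the base (horizontal distance between sleeve_black_mid and pin_tip below 0.007 m and z of sleeve_black_mid in the frame of pin_tip below -0.012 m), for 0.1 s.
7. every sleeve lies or stands, let go, in the tray where it belongs, with the guard still open (x of sleeve_white_mid in the frame of red_tray_in between -0.08 and 0.08 m and y of sleeve_white_mid in the frame of red_tray_in between -0.065 and 0.065 m and z of each of sleeve_white_mid, sleeve_blue_mid in the frame of red_tray_in below 0.045 m and contact force between each of sleeve_white, sleeve_yellow, sleeve_orange, sleeve_blue, sleeve_black and the fingers below 0.2 N and x of sleeve_yellow_mid in the frame of green_tray_in between -0.08 and 0.08 m and y of sleeve_yellow_mid in the frame of green_tray_in between -0.065 and 0.065 m and z of each of sleeve_yellow_mid, sleeve_orange_mid, sleeve_black_mid in the frame of green_tray_in below 0.045 m and x of sleeve_orange_mid in the frame of green_tray_in between -0.08 and 0.08 m and y of sleeve_orange_mid in the frame of green_tray_in between -0.065 and 0.065 m and x of sleeve_blue_mid in the frame of red_tray_in between -0.08 and 0.08 m and y of sleeve_blue_mid in the frame of red_tray_in between -0.065 and 0.065 m and x of sleeve_black_mid in the frame of green_tray_in between -0.08 and 0.08 m and y of sleeve_black_mid in the frame of green_tray_in between -0.065 and 0.065 m and value of joint guard above 1 rad), for 0.2 s.
At the end, for the whole second after the job is handed in: Every good sleeve stands or lies on the floor of the green tray (its centre inside the walls and less than 45 mm above the floor) and every bad one in the red tray, let go and at rest, and the guard is back at its closed end stop (within 0.07 rad) (x of sleeve_white_mid in the frame of red_tray_in between -0.08 and 0.08 m and y of sleeve_white_mid in the frame of red_tray_in between -0.065 and 0.065 m and z of each of sleeve_white_mid, sleeve_blue_mid in the frame of red_tray_in below 0.045 m and contact force between each of sleeve_white, sleeve_yellow, sleeve_orange, sleeve_blue, sleeve_black and the fingers below 0.2 N and x of sleeve_yellow_mid in the frame of green_tray_in between -0.08 and 0.08 m and y of sleeve_yellow_mid in the frame of green_tray_in between -0.065 and 0.065 m and z of each of sleeve_yellow_mid, sleeve_orange_mid, sleeve_black_mid in the frame of green_tray_in below 0.045 m and x of sleeve_orange_mid in the frame of green_tray_in between -0.08 and 0.08 m and y of sleeve_orange_mid in the frame of green_tray_in between -0.065 and 0.065 m and x of sleeve_blue_mid in the frame of red_tray_in between -0.08 and 0.08 m and y of sleeve_blue_mid in the frame of red_tray_in between -0.065 and 0.065 m and x of sleeve_black_mid in the frame of green_tray_in between -0.08 and 0.08 m and y of sleeve_black_mid in the frame of green_tray_in between -0.065 and 0.065 m and value of joint guard below 0.07 rad and linear speed of each of sleeve_white, sleeve_yellow, sleeve_orange, sleeve_blue, sleeve_black below 0.02 m/s); the robot touches nothing.
It fails at once if the tape measure is moved by more than 30 mm (distance of tape_measure from where it was at the start of the episode above 0.03 m).
It fails at once if the screw jar is moved by more than 30 mm (distance of screw_jar from where it was at the start of the episode above 0.03 m).
It fails at once if the sanding block is moved by more than 30 mm (distance of sanding_block from where it was at the start of the episode above 0.03 m).
It fails at once if a sleeve is forced against the gauge (more than 60 N) (contact force between any of sleeve_white, sleeve_yellow, sleeve_orange, sleeve_blue, sleeve_black and gauge above 60 N).
Of sleeve_white, sleeve_yellow, sleeve_orange, sleeve_blue, sleeve_black only 3 to 5 are there at a start; the rules pass over those that are not, and their reading is None.
At some moment in a run one of sleeve_white, sleeve_yellow, sleeve_orange, sleeve_blue, sleeve_black may be knocked a few centimetres aside while the robot is not near it.
It also fails if it takes over 210 s, if anything falls off the work surface, if the arm or the gripper's body presses on something with over 40 N, if the wrist force passes 120 N, or if a joint passes its speed limit or range.

## Working session

There is one attempt and no reset: what is moved stays moved. The work goes in short steps, Python scripts to look and compute and a shell command to move; the robot and the scene stay as the last step left them, time stands still between calls to the robot, and variables do not carry over. Pictures are saved under pics/ and viewed, at most 14 in all, crops included, and the job is handed in when it is done.

```bash
mkdir -p pics
cat > h.py <<'E'
from rig import *
import numpy as np, cv2
from scipy.spatial.transform import Rotation as Ro
def ray(p,c):
    h=p["pixels"].shape[0]; f=h/2/np.tan(np.radians(p["fovy"])/2)
    d=np.array([(c[0]-p["cx"])/f,(c[1]-p["cy"])/f]); u=d.copy()
    for _ in range(20): u=d/(1+p["k1"]*(u@u))
    R=np.array(p["R"]);t=np.array(p["t"])
    v=R.T@np.array([u[0],u[1],1]); return -R.T@t, v/np.linalg.norm(v)
def proj(p,X):
    h=p["pixels"].shape[0]; f=h/2/np.tan(np.radians(p["fovy"])/2)
    x=np.array(p["R"])@np.array(X)+np.array(p["t"]); u=x[:2]/x[2]; u=u*(1+p["k1"]*(u@u))
    return u*f+np.array([p["cx"],p["cy"]])
def atz(p,c,z):
    o,v=ray(p,c); return o+v*(z-o[2])/v[2]
def tri(p,c,q,d):
    A=np.zeros((3,3));b=np.zeros(3);rs=[ray(p,c),ray(q,d)]
    for o,v in rs:
        M=np.eye(3)-np.outer(v,v);A+=M;b+=M@o
    X=np.linalg.solve(A,b); return X,max(np.linalg.norm((np.eye(3)-np.outer(v,v))@(X-o)) for o,v in rs)
def save(p,n,box=None,s=1):
    im=p["pixels"][:,:,::-1]
    if box: im=im[box[1]:box[3],box[0]:box[2]]
    cv2.imwrite("pics/"+n+".png",cv2.resize(im,None,fx=s,fy=s,interpolation=cv2.INTER_CUBIC))
def tool():
    s=sense();R=Ro.from_euler('xyz',s["orientation"]).as_matrix();return np.array(s["tcp_pos"]),R
def togo(target,yaw_y=None,h=0.155):
    "shift in cm in tool axes so that grasp point reaches target"
    p,R=tool(); g=p+R[:,2]*h; return R.T@(np.array(target)-g)*100
E
python3 - <<'E'
from h import *
np.set_printoptions(precision=3,suppress=True)
a=read_camera("scene");b=read_camera("top");save(a,"s0");save(b,"t0")
print(sense()); print(tool()[1])
for k in "t",: print(a[k],b[k],a["fovy"],b["fovy"])
for n in ["sleeve_%s_mid"%c for c in "white yellow orange blue black".split()]+["pin_tip","pin_foot","guard_knob","green_tray_in","red_tray_in","tape_measure","screw_jar","sanding_block"]:
    A=place_of(a,n);B=place_of(b,n)
    print(n,[(np.round(x["centre"],1),round(x["confidence"],2)) for x in A[:2]],[(np.round(x["centre"],1),round(x["confidence"],2)) for x in B[:2]])
    if A and B: print("   ",*tri(a,A[0]["centre"],b,B[0]["centre"]))
E
```

```text
{'clock': 0.1, 'joints': array([-1.295,  0.478,  0.022,  1.556, -0.012,  1.109, -0.083]), 'qvel': array([-0.   , -0.004,  0.001, -0.001,  0.001,  0.001,  0.001]), 'tau': array([  0.004, -59.776,   1.614, -28.195,   0.013,   0.005,  -0.   ]), 'tcp_pos': array([0.253, 0.626, 0.404]), 'orientation': array([-3.14 ,  0.   ,  2.758]), 'ft_force': array([ 0.351, -0.571, -0.443]), 'moment': array([0.025, 0.047, 0.025]), 'gripper_force': 0.0, 'grip_width': 0.08547264937980972}
[[-0.927  0.374 -0.001]
 [ 0.374  0.927 -0.002]
 [-0.    -0.002 -1.   ]]
[-0.275  0.355  1.06 ] [0.06  0.532 0.968] 43.41395170315124 54.67091901266696
sleeve_white_mid [(array([354.9, 235.5]), 0.7)] [(array([364.2, 218.8]), 0.74), (array([383.3, 235.2]), 0.64)]
    [ 0.487 -0.064  0.035] 0.00048019285458747354
sleeve_yellow_mid [(array([321.8, 239.7]), 0.8)] [(array([340.8, 239.9]), 0.82)]
    [ 0.432 -0.     0.029] 0.0029613456187834466
sleeve_orange_mid [(array([328.7, 159.8]), 0.79), (array([317.7, 221.5]), 0.77)] [(array([384.3, 277.8]), 0.75), (array([310.8, 219.6]), 0.72)]
    [ 0.359 -0.063  0.353] 0.01137288504
[... 580 characters left out ...]
[(array([244.8, 190.5]), 0.93), (array([204.3, 167.3]), 0.47)]
    [ 0.575  0.252 -0.003] 0.001813675193846894
red_tray_in [(array([435.8, 254.4]), 0.77)] [(array([430.2, 188.1]), 0.85)]
    [ 0.573 -0.256  0.   ] 0.0024867961258259468
tape_measure [(array([319.6, 220.1]), 0.71), (array([392.9, 321.5]), 0.55)] [(array([441.9, 273.9]), 0.96), (array([340.7, 237.6]), 0.29)]
    [ 0.316 -0.143  0.283] 0.05066068568869623
screw_jar [(array([268., 165.]), 0.65)] [(array([202.4, 170.4]), 0.6)]
    [ 0.635  0.371 -0.011] 0.0030999135567549145
sanding_block [(array([256.7, 245.5]), 0.85)] [(array([282. , 276.6]), 0.59), (array([348.8, 158.9]), 0.42)]
    [ 0.341  0.154 -0.005] 0.00019420672723278573
```

View pics/s0.png

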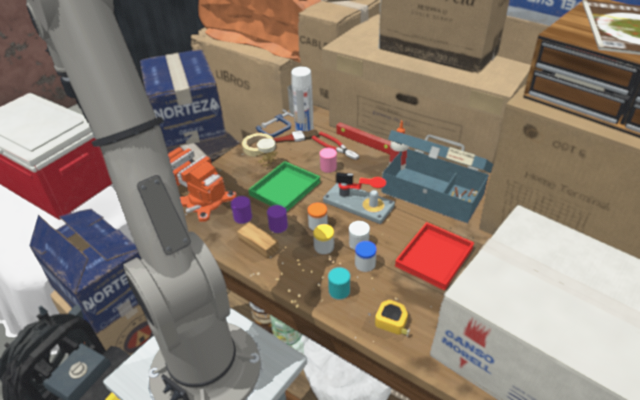

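View pics/t0.png

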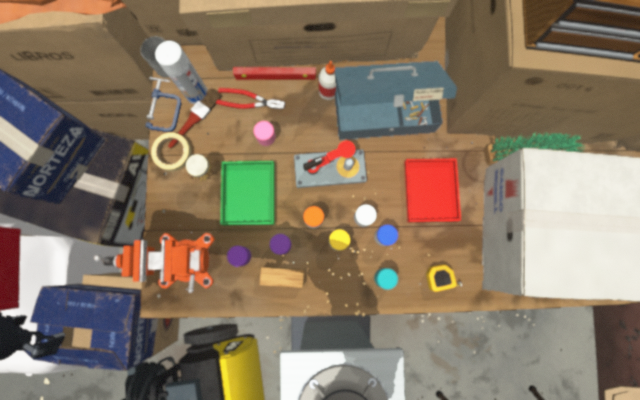

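Run:
```python
from h import *
a=read_camera("scene");b=read_camera("top")
A=cv2.resize(a["pixels"][150:300,220:480],None,fx=3,fy=3,interpolation=cv2.INTER_CUBIC)
cv2.imwrite("pics/s1.png",A[:,:,::-1])
B=cv2.resize(b["pixels"][130:290,190:450],None,fx=3,fy=3,interpolation=cv2.INTER_CUBIC)
cv2.imwrite("pics/t1.png",B[:,:,::-1])
```

```text
(no output)
```

View pics/s1.png

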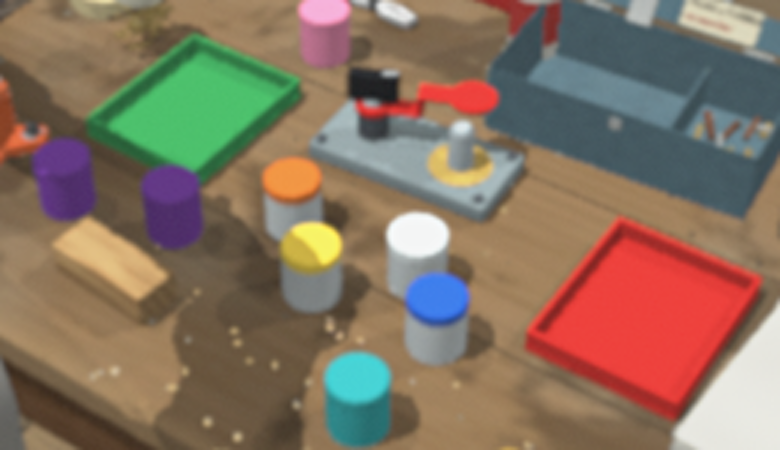

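View pics/t1.png

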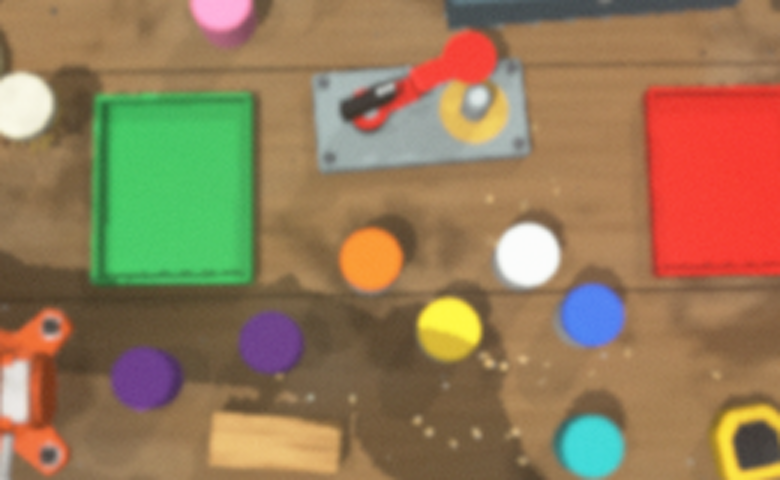

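White, yellow, orange and blue are there: top px (365,214), (340,239), (314,216), (387,235). There is no black sleeve; the dark ones are purple look-alikes. The guard is part open, with the disc at (346,149) and the pin at (349,162). Next I measure these precisely.

```bash
cat >> h.py <<'E'
HS={"yellow":((22,120,140),(34,255,255)),"orange":((7,150,150),(17,255,255)),"blue":((105,120,120),(118,255,255)),"white":((0,0,195),(179,40,255))}
def cap(p,c,X0,r=22):
    "centroid of cap-coloured blob near the projection of X0"
    u=proj(p,X0); hsv=cv2.cvtColor(np.ascontiguousarray(p["pixels"]),cv2.COLOR_RGB2HSV)
    m=cv2.inRange(hsv,*[np.array(v) for v in HS[c]]); n,l,st,ce=cv2.connectedComponentsWithStats(m)
    k=[i for i in range(1,n) if st[i,4]>40 and np.linalg.norm(ce[i]-u)<r]
    if not k: return None
    i=max(k,key=lambda i:st[i,4]); return ce[i],st[i]
E
python3 - <<'E'
from h import *
np.set_printoptions(precision=4,suppress=True)
a=read_camera("scene");b=read_camera("top")
X0={"white":(.487,-.064,.058),"yellow":(.432,0,.058),"orange":(.487,.06,.058),"blue":(.449,-.119,.058)}
for c in X0:
    A=cap(a,c,X0[c],25);B=cap(b,c,X0[c]);print(c,A,B)
    if A and B: print("  tri",*tri(a,A[0],b,B[0]),"top@.058",atz(b,B[0],.058)," scene@.058",atz(a,A[0],.058))
f=lambda o,x,y:np.array([o[0]+(x+.5)/3-.5,o[1]+(y+.5)/3-.5])
S=(220,150);T=(190,130)
for n,s,t in [("pintip",(461,128),(478,96)),("disc",(473,96),(470,56)),("knobtop",(375,74),(370,101))]:
    print(n,*tri(a,f(S,*s),b,f(T,*t)))
for n,t in [("bTL",(313,73)),("bTR",(522,62)),("bBR",(529,156)),("bBL",(321,169))]: print(n,atz(b,f(T,*t),.02))
for n,t,z in [("disc",(470,56),.078),("knobtop",(370,101),.093),("pin",(478,96),.067),("ring",(474,110),.02),("knobL",(340,113),.093),("knobR",(401,87),.093)]: print(n,atz(b,f(T,*t),z))
E
```

```text
white (array([358.7194, 227.913 ]), array([349, 221,  21,  15, 253], dtype=int32)) (array([365.5816, 214.5638]), array([356, 205,  21,  20, 337], dtype=int32))
  tri [ 0.4968 -0.0666  0.055 ] 0.0013836893652457037 top@.058 [ 0.4955 -0.0652  0.058 ]  scene@.058 [ 0.4952 -0.0692  0.058 ]
yellow (array([323.4364, 232.0727]), array([313, 224,  21,  17, 275], dtype=int32)) (array([339.2913, 239.2021]), array([329, 229,  22,  22, 381], dtype=int32))
  tri [0.4354 0.0019 0.0518] 0.001398858994547834 top@.058 [0.4342 0.0033 0.058 ]  scene@.058 [ 0.4314 -0.0029  0.058 ]
orange (array([316.8448, 209.2716]), array([307, 202,  20,  15, 232], dtype=int32)) (array([313.1863, 215.7151]), array([303, 206,  22,  21, 365], dtype=int32))
  tri [0.4961 0.0673 0.053 ] 0.0011281047740601257 top@.058 [0.4947 0.0682 0.058 ]  scene@.058 [0.4925 0.0631 0.058 ]
blue (array([365.465 , 249.1189]), array([355, 241,  21,  17, 286], dtype=int32)) (array([386.9649, 234.4856]), array([377, 225,  20,  20, 313], dtype=int32))
  tri [ 0.4451 -0.12    0.0519] 0.0013518430993911931 top@.058 [ 0.4439 -0.1178  0.058 ]  scene@.058 [ 0.4411 -0.1238  0.058 ]
pintip [ 0.6338 -0.0271  0.062 ] 0.0008225662879067467
disc [ 0.6656 -0.0201  0.0757] 0.0008856702673191323
knobtop [0.6246 0.0648 0.0908] 0.0023724253362387418
bTL [0.6673 0.1176 0.02  ]
bTR [ 0.675  -0.0713  0.02  ]
bBR [ 0.5883 -0.0745  0.02  ]
bBL [0.5792 0.1111 0.02  ]
disc [ 0.6643 -0.0192  0.078 ]
knobtop [0.6224 0.0666 0.093 ]
pin [ 0.632 -0.026  0.067]
ring [ 0.631  -0.0265  0.02  ]
knobL [0.6125 0.0916 0.093 ]
knobR [0.634  0.0405 0.093 ]
```

```bash
for i in 1 2 3 4; do python3 -m pendant '[[[-3,-2,0,0,-1],[-6,-4,0,0,-1],[-9,-6,0,0,-1],[-12,-8,0,0,-1],[-13.85,-9.45,0,0,-1]]]'; done
python3 -m pendant '[[[0,0,0,0.1,-1],[0,0,0,0.2,-1],[0,0,0,0.3,-1],[0,0,0,0.384,-1],[0,0,0,0.384,-1]]]'
python3 -m pendant '[[[0,0,0,0.1,-1],[0,0,0,0.2,-1],[0,0,0,0.3,-1],[0,0,0,0.384,-1],[0,0,0,0.384,-1]]]'
python3 -c "
from h import *
print(togo((.625,.068,.081)), sense()['joints'])"
```

```text
clock: 2.02
tcp_pos: [0.3485, 0.4831, 0.4049]
orientation: [-3.141, 0.002, 2.754]
ft_force: [1.0, 0.1, -0.8]
grip_width: 0.0853
gripper_force: 0.0
clock: 2.43
tcp_pos: [0.4411, 0.3434, 0.405]
orientation: [-3.141, 0.001, 2.754]
ft_force: [0.7, -0.3, 0.2]
grip_width: 0.0858
gripper_force: 0.0
clock: 2.85
tcp_pos: [0.5338, 0.2038, 0.4051]
orientation: [-3.141, 0.002, 2.754]
ft_force: [0.1, -0.4, 1.0]
grip_width: 0.0853
gripper_force: 0.0
clock: 3.27
tcp_pos: [0.6265, 0.0642, 0.405]
orientation: [-3.141, 0.002, 2.755]
ft_force: [-0.4, 0.1, 0.7]
grip_width: 0.0849
gripper_force: 0.0
clock: 3.68
tcp_pos: [0.6249, 0.0681, 0.4046]
orientation: [-3.141, 0.0, 2.371]
ft_force: [0.0, -1.0, 0.3]
grip_width: 0.0856
gripper_force: 0.0
clock: 4.1
tcp_pos: [0.6249, 0.0682, 0.4047]
orientation: [3.142, 0.0, 1.99]
ft_force: [0.2, 1.0, -0.6]
grip_width: 0.0853
gripper_force: 0.0
[-1.87361293e-02  4.04349993e-03  1.68706676e+01] [-0.5225908   0.42178221  0.42514219  1.69524286 -0.19401329  1.06634019
  0.38273401]
```

```bash
python3 -m pendant '[[[0,0,3.5,0,-1],[0,0,7,0,-1],[0,0,10,0,-1],[0,0,11,0,-1],[0,0,11,0,-1]]]'
python3 -m pendant '[[[0,0,2,0,-1],[0,0,4,0,-1],[0,0,5.8,0,-1],[0,0,5.8,0,-1]]]'
python3 -m pendant '[[[0,0,0,0,1],[0,0,0,0,1],[0,0,0,0,1],[0,0,0,0,1],[0,0,0,0,1]]]'
python3 -m pendant '[[[0,0,0,0,1],[0,0,0,0,1],[0,0,0,0,1],[0,0,0,0,1],[0,0,0,0,1]]]'
```

```text
clock: 4.52
tcp_pos: [0.6238, 0.0681, 0.2921]
orientation: [-3.136, -0.001, 1.993]
ft_force: [0.6, -0.0, 1.4]
grip_width: 0.0853
gripper_force: 0.0
clock: 4.85
tcp_pos: [0.6246, 0.0681, 0.2356]
orientation: [-3.139, -0.001, 1.992]
ft_force: [0.1, -0.4, 0.4]
grip_width: 0.0854
gripper_force: 0.0
clock: 5.27
tcp_pos: [0.6253, 0.068, 0.2378]
orientation: [3.14, 0.0, 1.99]
ft_force: [0.5, -0.8, 0.2]
grip_width: 0.0256
gripper_force: 0.0
clock: 5.68
tcp_pos: [0.6266, 0.0689, 0.238]
orientation: [3.136, 0.001, 1.991]
ft_force: [4.8, 3.2, 0.2]
grip_width: 0.0129
gripper_force: 61.1
```

```bash
for i in 1 2; do python3 -m pendant '[[[0,0,0,-0.1,1],[0,0,0,-0.2,1],[0,0,0,-0.3,1],[0,0,0,-0.4,1],[0,0,0,-0.45,1]]]'; done
python3 -m pendant '[[[0,0,0,-0.05,1],[0,0,0,-0.1,1],[0,0,0,-0.14,1],[0,0,0,-0.14,1]]]'
python3 -c "
from h import *
s=sense();print(s['moment'],s['joints'])"
```

```text
clock: 6.1
tcp_pos: [0.6264, 0.0686, 0.238]
orientation: [3.138, 0.003, 2.445]
ft_force: [5.2, 2.0, 1.2]
grip_width: 0.013
gripper_force: 61.3
clock: 6.52
tcp_pos: [0.6263, 0.0683, 0.238]
orientation: [3.139, 0.004, 2.895]
ft_force: [3.5, 1.5, 1.3]
grip_width: 0.0129
gripper_force: 61.4
clock: 6.85
tcp_pos: [0.6262, 0.0682, 0.238]
orientation: [3.14, 0.004, 3.031]
ft_force: [4.0, 0.9, 2.6]
grip_width: 0.0131
gripper_force: 61.5
[ 0.0925065  -0.63671517  0.05256475] [-0.26238318  0.59450503  0.07478845  1.79900587 -0.06177611  0.745944
  1.30535359]
```

```bash
for i in 1 2 3; do python3 -m pendant '[[[0,0,0,-0.02,1],[0,0,0,-0.04,1],[0,0,0,-0.04,1]]]' | grep -E "orient|force"; 
python3 -c "
from h import *
s=sense();print(s['moment'])"; done
```

```text
orientation: [3.14, 0.004, 3.067]
ft_force: [4.8, 2.2, 4.3]
gripper_force: 66.7
[ 0.37399325 -0.85478213 -1.32604426]
orientation: [3.139, 0.004, 3.104]
ft_force: [4.8, 2.4, 4.4]
gripper_force: 87.3
[ 0.4325777  -0.89037412 -2.20779322]
orientation: [3.139, 0.002, -3.138]
ft_force: [2.3, 2.9, 8.3]
gripper_force: 111.9
[ 0.54541762 -0.0761658  -1.9035736 ]
```

```bash
python3 -m pendant '[[[0,0,0,0,-1],[0,0,0,0,-1],[0,0,0,0,-1],[0,0,0,0,-1],[0,0,0,0,-1]]]'|grep -E "ori|force"
python3 -m pendant '[[[0,0,-2,0,-1],[0,0,-5,0,-1],[0,0,-8,0,-1],[0,0,-12,0,-1],[0,0,-12,0,-1]]]' |grep -E "tcp|ori|force"
python3 -m pendant '[[[3,-3,0,0,-1],[6,-6,0,0,-1],[9,-9,0,0,-1],[12,-12,0,0,-1],[13,-13.4,0,0,-1]]]'|grep -E "tcp|ori|force"
cat >> h.py <<'E'
def look(c,X0,tag=None):
    np.set_printoptions(precision=4,suppress=True)
    a=read_camera("scene");b=read_camera("top");A=cap(a,c,X0,25);B=cap(b,c,X0,25);print(c,A and A[1],B and B[1])
    if A: print("scene@.058",atz(a,A[0],.058))
    if B: print("top@.058",atz(b,B[0],.058))
    if A and B: print("tri",*tri(a,A[0],b,B[0]))
    if tag: save(b,"t"+tag,(190,130,450,290),3)
    return a,b
E
python3 -c "
from h import *
look('white',(.496,-.066,.058),'2'); s=sense();print(s['clock'],s['tcp_pos'],s['joints'])
print(togo((.496,-.066,.033)))"
```

```text
orientation: [-3.141, -0.001, -3.133]
ft_force: [0.3, 0.1, 0.0]
gripper_force: 0.0
tcp_pos: [0.6271, 0.068, 0.3645]
orientation: [3.14, 0.012, -3.134]
ft_force: [1.2, -0.3, 0.5]
gripper_force: 0.0
tcp_pos: [0.4919, -0.0707, 0.3561]
orientation: [-3.14, -0.003, -3.137]
ft_force: [-1.2, -1.0, -0.9]
gripper_force: 0.0
white [349 221  21  15 253] [356 215  19  10 151]
scene@.058 [ 0.495  -0.0692  0.058 ]
top@.058 [ 0.4835 -0.0639  0.058 ]
tri [ 0.4868 -0.0677  0.0622] 0.005700571997527043
8.95 [ 0.4933 -0.0708  0.3565] [-0.0678  0.2439  0.0987  2.0256 -0.0293  0.8752  1.6197]
[-0.3321  0.523  16.8534]
```

View pics/t2.png

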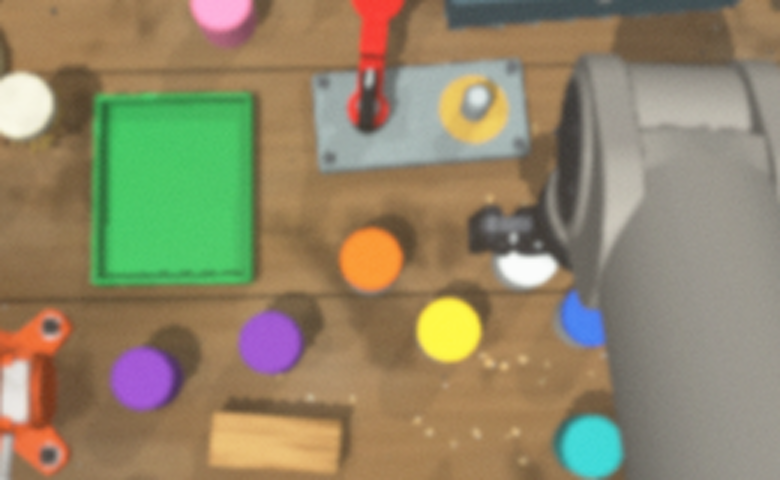

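The guard is fully open (its arm points to +x) and white is where it was. Descend and grip.

```bash
python3 -m pendant '[[[-0.3,0.5,3,0,-1],[-0.3,0.5,6,0,-1],[-0.3,0.5,9,0,-1],[-0.3,0.5,11,0,-1],[-0.3,0.5,11,0,-1]]]'|grep -E "tcp|ori|force"
python3 -m pendant '[[[0,0,2,0,-1],[0,0,4,0,-1],[0,0,5.5,0,-1],[0,0,5.5,0,-1]]]'|grep -E "tcp|ori|force"
python3 -c "
from h import *
print(togo((.496,-.066,.036)))"
for i in 1 2; do python3 -m pendant '[[[0,0,0,0,1],[0,0,0,0,1],[0,0,0,0,1],[0,0,0,0,1],[0,0,0,0,1]]]'|grep -E "clock|tcp|ori|force|width"; done
```

```text
tcp_pos: [0.4977, -0.0611, 0.243]
orientation: [3.141, -0.007, -3.132]
ft_force: [-0.4, 0.3, -0.0]
gripper_force: 0.0
tcp_pos: [0.4988, -0.0614, 0.1904]
orientation: [3.141, -0.003, -3.132]
ft_force: [-0.4, 0.3, 0.2]
gripper_force: 0.0
[ 0.24308798 -0.4604587  -0.06341329]
clock: 10.12
tcp_pos: [0.4998, -0.0621, 0.1934]
orientation: [-3.142, 0.003, -3.133]
ft_force: [-1.2, 0.0, 5.4]
grip_width: 0.0507
gripper_force: 61.7
clock: 10.53
tcp_pos: [0.4998, -0.0622, 0.1934]
orientation: [-3.142, 0.003, -3.134]
ft_force: [-0.0, -0.2, 5.8]
grip_width: 0.0512
gripper_force: 61.7
```

```bash
python3 -m pendant '[[[0,0,-2,0,1],[0,0,-5,0,1],[0,0,-8,0,1],[0,0,-10,0,1],[0,0,-10,0,1]]]'|grep -E "tcp|force|width"
python3 -m pendant '[[[-3,1,0,0,1],[-6,2,0,0,1],[-9,2.5,0,0,1],[-12,3,0,0,1],[-13.5,3.5,0,0,1]]]'|grep -E "tcp|force|width"
python3 -m pendant '[[[0,0,1,0,1],[0,0,2,0,1],[0,0,2,0,1],[0,0,2,0,1]]]'|grep -E "tcp|ori|force|width"
python3 -c "
from h import *
np.set_printoptions(precision=4,suppress=True)
a=read_camera('scene');b=read_camera('top');save(a,'s3',(300,140,430,220),6)
p,R=tool();print(p,sense()['orientation'])
for q,k in((a,'a'),(b,'b')): print(k,proj(q,p+[0,0,-.155+.0165]),place_of(q,'sleeve_white_mid')[:2], cap(q,'white',p+[-.003,0,-.135]))
A=cap(a,'white',p+[-.003,0,-.135])
if A: print(atz(a,A[0],p[2]-.155+.0195))
"
```

```text
tcp_pos: [0.5006, -0.0623, 0.2967]
ft_force: [1.1, -0.3, -2.0]
grip_width: 0.051
gripper_force: 62.9
tcp_pos: [0.6364, -0.0251, 0.2918]
ft_force: [0.8, 1.0, -0.6]
grip_width: 0.0511
gripper_force: 62.9
tcp_pos: [0.6321, -0.0265, 0.2703]
orientation: [-3.141, -0.004, -3.134]
ft_force: [-0.1, 0.5, -2.3]
grip_width: 0.0508
gripper_force: 62.9
[ 0.6329 -0.0264  0.2717] [-3.1415 -0.0008 -3.1341]
a [373.7135 172.1641] [{'centre': [371.9, 183.2], 'confidence': 0.62}, {'centre': [372.5, 189.5], 'confidence': 0.32}] (array([371.7949, 175.2564]), array([364, 171,  17,   9, 117], dtype=int32))
b [351.554  154.4724] [{'centre': [350.4, 159.9], 'confidence': 0.49}] (array([346.4151, 162.3208]), array([342, 159,   9,   8,  53], dtype=int32))
[ 0.6151 -0.0312  0.1362]
```

View pics/s3.png

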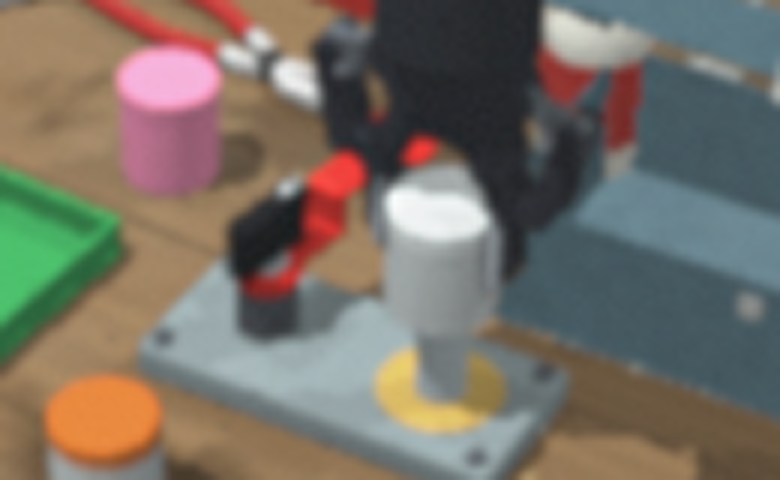

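```bash
python3 -m pendant '[[[-0.1,0,0.5,0,1],[-0.1,0,1,0,1],[-0.1,0,1.5,0,1],[-0.1,0,2,0,1],[-0.1,0,2,0,1]]]'|grep -E "tcp|force"
python3 -m pendant '[[[0,0,0.3,0,1],[0,0,0.6,0,1],[0,0,0.8,0,1],[0,0,0.8,0,1],[0,0,0.8,0,1]]]'|grep -E "tcp|force"
python3 -m pendant '[[[0,0,0.1,0,1],[0,0,0.2,0,1],[0,0,0.2,0,1],[0,0,0.2,0,1]]]'|grep -E "tcp|force"
python3 -m pendant '[[[0,0,0.1,0,1],[0,0,0.1,0,1],[0,0,0.1,0,1]]]'|grep -E "tcp|force"
python3 -m pendant '[[[0,0,0.1,0,1],[0,0,0.1,0,1],[0,0,0.1,0,1]]]'|grep -E "tcp|force"
```

```text
tcp_pos: [0.6346, -0.026, 0.2505]
ft_force: [2.0, 0.8, -2.5]
gripper_force: 62.9
tcp_pos: [0.6346, -0.026, 0.2435]
ft_force: [0.2, -0.2, -2.7]
gripper_force: 62.9
tcp_pos: [0.6346, -0.026, 0.2417]
ft_force: [0.2, -0.5, -2.0]
gripper_force: 62.9
tcp_pos: [0.6346, -0.026, 0.2407]
ft_force: [0.5, -0.3, -1.3]
gripper_force: 62.9
tcp_pos: [0.6347, -0.026, 0.2406]
ft_force: [-1.8, 0.9, 5.1]
gripper_force: 63.7
```

White jams, as expected: the force rises with the mouth about 27 mm above the base. It goes in the red tray.

```bash
python3 -m pendant '[[[0,0,-2,0,1],[0,0,-4,0,1],[0,0,-6.5,0,1],[0,0,-9,0,1],[0,0,-9,0,1]]]'|grep -E "tcp|force"
python3 -m pendant '[[[0.3,-3,0,0,1],[0.6,-6,0,0,1],[0.9,-9,0,0,1],[0.9,-11.5,0,0,1],[0.9,-11.5,0,0,1]]]'|grep -E "tcp|force"
python3 -m pendant '[[[0.3,-3,0,0,1],[0.6,-6,0,0,1],[0.9,-9,0,0,1],[0.9,-11.5,0,0,1],[0.9,-11.5,0,0,1]]]'|grep -E "tcp|force"
python3 -c "
from h import *
np.set_printoptions(precision=4,suppress=True)
a=read_camera('scene');b=read_camera('top')
for n in 'red_tray_in','green_tray_in':
  A=place_of(a,n)[:1];B=place_of(b,n)[:1];print(n,A,B)
  if A and B: print(tri(a,A[0]['centre'],b,B[0]['centre']),atz(b,B[0]['centre'],.005))
p,R=tool();print(p,R.T@(np.array([.6165,-.256,.2])-p)*100)
"
```

```text
tcp_pos: [0.6363, -0.0262, 0.335]
ft_force: [1.5, -0.3, -1.4]
gripper_force: 64.9
tcp_pos: [0.6251, -0.1485, 0.3292]
ft_force: [0.1, -1.7, -1.6]
gripper_force: 65.0
tcp_pos: [0.6165, -0.2632, 0.3291]
ft_force: [-0.2, -1.5, -1.9]
gripper_force: 65.0
red_tray_in [{'centre': [435.9, 258.3], 'confidence': 0.64}] [{'centre': [450.7, 161.9], 'confidence': 0.63}]
(array([ 0.6133, -0.2841, -0.0056]), np.float64(0.043676167581401776)) [ 0.6438 -0.3144  0.005 ]
green_tray_in [{'centre': [285.9, 185.3], 'confidence': 0.65}] [{'centre': [247.0, 190.7], 'confidence': 0.89}]
(array([0.5732, 0.2443, 0.0041]), np.float64(0.002597418585424663)) [0.5713 0.2461 0.005 ]
[ 0.619  -0.2542  0.3293] [ 0.2456 -0.1896 12.9306]
```

```bash
python3 -m pendant '[[[0.2,-0.2,2.5,0,1],[0.2,-0.2,5,0,1],[0.2,-0.2,7.5,0,1],[0.2,-0.2,9.5,0,1],[0.2,-0.2,9.5,0,1]]]'|grep -E "tcp|force"
python3 -m pendant '[[[0,0,1,0,1],[0,0,2,0,1],[0,0,2.9,0,1],[0,0,2.9,0,1],[0,0,2.9,0,1]]]'|grep -E "tcp|force"
python3 -m pendant '[[[0,0,0.2,0,1],[0,0,0.3,0,1],[0,0,0.4,0,1],[0,0,0.4,0,1]]]'|grep -E "tcp|force"
```

```text
tcp_pos: [0.6151, -0.2558, 0.2301]
ft_force: [-1.6, 1.2, -2.2]
gripper_force: 65.0
tcp_pos: [0.6165, -0.2581, 0.2056]
ft_force: [-0.7, 0.4, -0.6]
gripper_force: 65.0
tcp_pos: [0.6166, -0.2582, 0.2018]
ft_force: [0.1, 1.3, -2.1]
gripper_force: 65.0
```

```bash
python3 -m pendant '[[[0,0,0.2,0,1],[0,0,0.3,0,1],[0,0,0.3,0,1]]]'|grep -E "tcp|force"
python3 -m pendant '[[[0,0,0,0,-1],[0,0,0,0,-1],[0,0,0,0,-1],[0,0,0,0,-1],[0,0,0,0,-1]]]'|grep -E "tcp|force|width"
python3 -m pendant '[[[0,0,-2,0,-1],[0,0,-5,0,-1],[0,0,-9,0,-1],[0,0,-13,0,-1],[0,0,-13,0,-1]]]'|grep -E "tcp|force|width"
python3 -m pendant '[[[2,3,0,0,-1],[4,6,0,0,-1],[6,9,0,0,-1],[8,12,0,0,-1],[9,13,0,0,-1]]]'|grep -E "tcp|force|width"
python3 -m pendant '[[[2,3,0,0,-1],[4,6,0,0,-1],[6,9,0,0,-1],[8,12,0,0,-1],[9.1,13,0,0,-1]]]'|grep -E "tcp|force|width"
python3 -c "
from h import *
a,b=look('yellow',(.435,.002,.058),'4')
A=cap(a,'white',(.613,-.256,.063),25);B=cap(b,'white',(.613,-.256,.063),25);print(A,B,tri(a,A[0],b,B[0]) if A and B else 0)
print(tool()[0],togo((.4345,.0015,.036)))"
```

```text
tcp_pos: [0.6166, -0.2581, 0.1987]
ft_force: [-0.3, -0.1, -1.6]
gripper_force: 65.8
tcp_pos: [0.6166, -0.2582, 0.1988]
ft_force: [0.4, 0.0, 0.3]
grip_width: 0.0853
gripper_force: 0.0
tcp_pos: [0.6189, -0.2595, 0.3377]
ft_force: [1.9, -0.7, 0.9]
grip_width: 0.0855
gripper_force: 0.0
tcp_pos: [0.5234, -0.1245, 0.3283]
ft_force: [-0.0, 0.0, -0.3]
grip_width: 0.0852
gripper_force: 0.0
tcp_pos: [0.4312, 0.004, 0.3286]
ft_force: [-0.3, -0.1, 0.5]
grip_width: 0.0858
gripper_force: 0.0
yellow [313 224  21  17 281] None
scene@.058 [ 0.4311 -0.0026  0.058 ]
(array([446.3552, 229.7992]), array([436, 222,  22,  16, 259], dtype=int32)) (array([437.3354, 168.4905]), array([428, 159,  20,  21, 316], dtype=int32)) (array([ 0.614 , -0.2588,  0.0588]), np.float64(0.001367630290793883))
[0.4317 0.0024 0.3287] [-0.2995 -0.1121 13.7686]
```

View pics/t4.png

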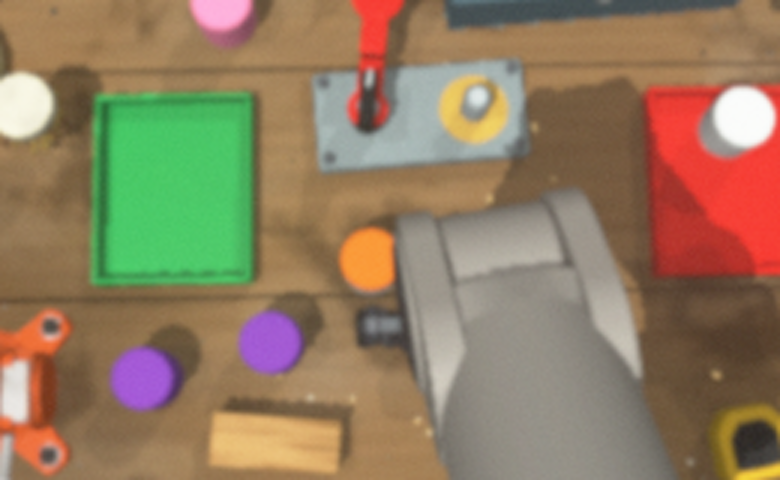

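White stands in the red tray at about (437,168) in the top view. Yellow has not moved, so I grip it now.

```bash
python3 -m pendant '[[[-0.1,0,3,0,-1],[-0.1,0,6,0,-1],[-0.1,0,8.3,0,-1],[-0.1,0,8.3,0,-1]]]'|grep -E "tcp|ori|force"
python3 -m pendant '[[[0,0,2,0,-1],[0,0,4,0,-1],[0,0,5.3,0,-1],[0,0,5.3,0,-1],[0,0,5.3,0,-1]]]'|grep -E "tcp|ori|force"
for i in 1 2; do python3 -m pendant '[[[0,0,0,0,1],[0,0,0,0,1],[0,0,0,0,1],[0,0,0,0,1],[0,0,0,0,1]]]'|grep -E "clock|tcp|ori|force|width"; done
```

```text
tcp_pos: [0.4335, -0.0006, 0.2425]
orientation: [-3.14, -0.006, -3.134]
ft_force: [-1.0, -0.6, -0.1]
gripper_force: 0.0
tcp_pos: [0.4351, -0.0001, 0.1932]
orientation: [-3.141, 0.0, -3.134]
ft_force: [1.0, 0.6, 0.4]
gripper_force: 0.0
clock: 19.47
tcp_pos: [0.4351, 0.0004, 0.194]
orientation: [3.141, 0.002, -3.133]
ft_force: [-1.6, -0.4, 11.3]
grip_width: 0.0504
gripper_force: 60.3
clock: 19.88
tcp_pos: [0.4351, 0.0004, 0.194]
orientation: [3.141, 0.002, -3.133]
ft_force: [-2.1, 1.0, 10.4]
grip_width: 0.0504
gripper_force: 60.3
```

```bash
python3 -m pendant '[[[0,0,-2,0,1],[0,0,-5,0,1],[0,0,-8,0,1],[0,0,-10,0,1],[0,0,-10,0,1]]]'|grep -E "tcp|force|width"
python3 -m pendant '[[[-2.5,-0.5,0,0,1],[-5,-1,0,0,1],[-7.5,-1.5,0,0,1],[-10,-2,0,0,1],[-10,-2,0,0,1]]]'|grep -E "tcp|force|width"
python3 -m pendant '[[[-2.5,-0.2,0,0,1],[-5,-0.5,0,0,1],[-7.5,-0.7,0,0,1],[-9.6,-0.7,0,0,1],[-9.6,-0.7,0,0,1]]]'|grep -E "tcp|force|width"
python3 -m pendant '[[[0,0,1,0,1],[0,0,2,0,1],[0,0,2,0,1],[0,0,2,0,1]]]'|grep -E "tcp|ori|force|width"
python3 -c "
from h import *
np.set_printoptions(precision=4,suppress=True)
a=read_camera('scene');save(a,'s5',(300,140,430,220),6)
p,R=tool();print(p,sense()['orientation'])
"
```

```text
tcp_pos: [0.4358, 0.0004, 0.2968]
ft_force: [1.2, -0.7, -1.2]
grip_width: 0.0503
gripper_force: 62.7
tcp_pos: [0.5384, -0.0196, 0.2926]
ft_force: [0.4, 0.1, -0.2]
grip_width: 0.05
gripper_force: 62.7
tcp_pos: [0.6334, -0.0247, 0.2919]
ft_force: [0.4, 0.3, -2.0]
grip_width: 0.0503
gripper_force: 62.7
tcp_pos: [0.6291, -0.025, 0.2711]
orientation: [-3.141, -0.004, -3.133]
ft_force: [-0.4, -0.5, -1.3]
grip_width: 0.0501
gripper_force: 62.7
[ 0.6297 -0.025   0.272 ] [-3.1415 -0.0019 -3.1334]
```

View pics/s5.png

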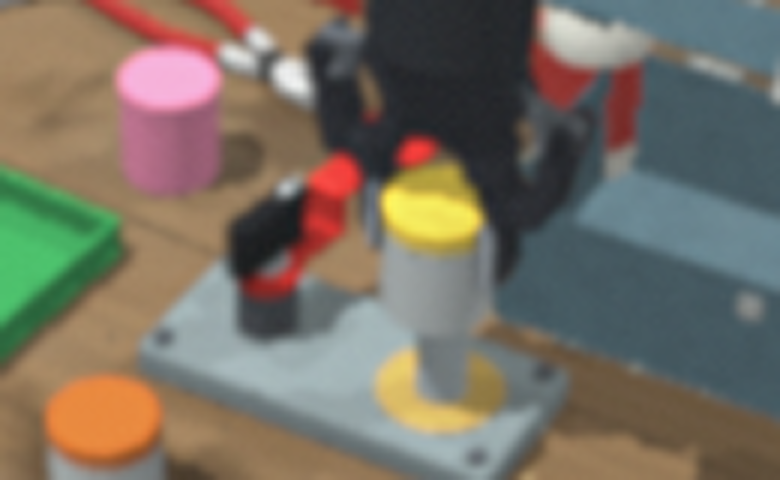

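```bash
python3 -m pendant '[[[-0.1,-0.15,0.5,0,1],[-0.1,-0.15,1,0,1],[-0.1,-0.15,1.5,0,1],[-0.1,-0.15,2,0,1],[-0.1,-0.15,2,0,1]]]'|grep -E "tcp|force"
python3 -m pendant '[[[0,0,0.3,0,1],[0,0,0.6,0,1],[0,0,0.8,0,1],[0,0,0.8,0,1],[0,0,0.8,0,1]]]'|grep -E "tcp|force"
python3 -m pendant '[[[0,0,0.1,0,1],[0,0,0.2,0,1],[0,0,0.3,0,1],[0,0,0.4,0,1],[0,0,0.4,0,1]]]'|grep -E "tcp|force"
```

```text
tcp_pos: [0.6316, -0.0265, 0.2516]
ft_force: [1.3, -0.2, -2.4]
gripper_force: 62.7
tcp_pos: [0.6317, -0.0265, 0.2446]
ft_force: [1.5, -1.1, -2.0]
gripper_force: 62.7
tcp_pos: [0.6318, -0.0265, 0.2406]
ft_force: [1.3, -0.5, -1.8]
gripper_force: 62.7
```

```bash
python3 -m pendant '[[[0,0,0.1,0,1],[0,0,0.2,0,1],[0,0,0.3,0,1],[0,0,0.3,0,1]]]'|grep -E "tcp|force"
python3 -m pendant '[[[0,0,0.1,0,1],[0,0,0.2,0,1],[0,0,0.3,0,1],[0,0,0.3,0,1]]]'|grep -E "tcp|force"
```

```text
tcp_pos: [0.6317, -0.0265, 0.2375]
ft_force: [0.4, 0.3, -1.4]
gripper_force: 62.7
tcp_pos: [0.6317, -0.0265, 0.2345]
ft_force: [2.0, -1.2, -2.3]
gripper_force: 62.7
```

Past the jam height with no contact force, so I slide it on down to the base.

```bash
python3 -m pendant '[[[0,0,0.4,0,1],[0,0,0.8,0,1],[0,0,1.2,0,1],[0,0,1.6,0,1],[0,0,1.6,0,1]]]'|grep -E "tcp|force"
for i in 1 2 3; do python3 -m pendant '[[[0,0,0.1,0,1],[0,0,0.2,0,1],[0,0,0.2,0,1]]]'|grep -E "tcp|force"; done
```

```text
tcp_pos: [0.6317, -0.0265, 0.2177]
ft_force: [3.2, -1.2, -2.7]
gripper_force: 62.7
tcp_pos: [0.6317, -0.0265, 0.2166]
ft_force: [2.2, -0.5, -2.9]
gripper_force: 62.7
tcp_pos: [0.6317, -0.0265, 0.2147]
ft_force: [3.4, -0.8, -1.4]
gripper_force: 62.7
tcp_pos: [0.632, -0.0265, 0.2142]
ft_force: [-1.2, -0.5, 10.3]
gripper_force: 64.0
```

```bash
python3 -m pendant '[[[0,0,-2,0,1],[0,0,-5,0,1],[0,0,-8,0,1],[0,0,-11.5,0,1],[0,0,-11.5,0,1]]]'|grep -E "tcp|force"
python3 -m pendant '[[[0.3,3,0,0,1],[0.6,6,0,0,1],[0.9,9,0,0,1],[0.9,12,0,0,1],[0.9,13.7,0,0,1]]]'|grep -E "tcp|force"
python3 -m pendant '[[[0.3,3,0,0,1],[0.6,6,0,0,1],[0.9,9,0,0,1],[0.9,12,0,0,1],[0.9,13.8,0,0,1]]]'|grep -E "tcp|force"
python3 -m pendant '[[[0,0,2.5,0,1],[0,0,5,0,1],[0,0,7.5,0,1],[0,0,9.5,0,1],[0,0,9.5,0,1]]]'|grep -E "tcp|force"
python3 -m pendant '[[[0,0,1,0,1],[0,0,2,0,1],[0,0,2.9,0,1],[0,0,2.9,0,1],[0,0,2.9,0,1]]]'|grep -E "tcp|force"
```

```text
tcp_pos: [0.6333, -0.0265, 0.3343]
ft_force: [1.7, 1.1, -1.5]
gripper_force: 65.4
tcp_pos: [0.6201, 0.1149, 0.3268]
ft_force: [0.4, -0.1, -2.0]
gripper_force: 65.4
tcp_pos: [0.6096, 0.2526, 0.3266]
ft_force: [-0.1, 0.5, -1.3]
gripper_force: 65.4
tcp_pos: [0.6086, 0.2475, 0.2272]
ft_force: [-1.5, -0.6, -2.0]
gripper_force: 65.4
tcp_pos: [0.6113, 0.2483, 0.2036]
ft_force: [0.4, 1.2, -1.9]
gripper_force: 65.4
```

```bash
python3 -m pendant '[[[0,0,0.2,0,1],[0,0,0.4,0,1],[0,0,0.4,0,1]]]'|grep -E "tcp|force"
python3 -m pendant '[[[0,0,0,0,-1],[0,0,0,0,-1],[0,0,0,0,-1],[0,0,0,0,-1],[0,0,0,0,-1]]]'|grep -E "tcp|force|width"
python3 -m pendant '[[[0,0,-2,0,-1],[0,0,-5,0,-1],[0,0,-9,0,-1],[0,0,-13,0,-1],[0,0,-13,0,-1]]]'|grep -E "tcp|force|width"
python3 -m pendant '[[[1.5,-2.5,0,0,-1],[3,-5,0,0,-1],[4.5,-7,0,0,-1],[5.8,-9,0,0,-1],[5.8,-9,0,0,-1]]]'|grep -E "tcp|force|width"
python3 -m pendant '[[[1.5,-2.5,0,0,-1],[3,-5,0,0,-1],[4.5,-7,0,0,-1],[5.9,-9.15,0,0,-1],[5.9,-9.15,0,0,-1]]]'|grep -E "tcp|force|width"
python3 -c "
from h import *
a,b=look('orange',(.4955,.067,.058),'6')
A=cap(a,'yellow',(.613,.25,.063),25);B=cap(b,'yellow',(.613,.25,.063),25);print(A,B,tri(a,A[0],b,B[0]) if A and B else 0)
print(sense()['clock'],tool()[0],togo((.4955,.067,.038)))"
```

```text
tcp_pos: [0.6116, 0.2484, 0.2]
ft_force: [-0.4, 0.6, -1.6]
gripper_force: 65.4
tcp_pos: [0.6115, 0.2484, 0.1999]
ft_force: [-0.4, -0.1, -0.2]
grip_width: 0.0853
gripper_force: 0.0
tcp_pos: [0.614, 0.2493, 0.3387]
ft_force: [0.9, 0.4, 0.9]
grip_width: 0.0856
gripper_force: 0.0
tcp_pos: [0.5523, 0.1531, 0.3294]
ft_force: [-0.1, -0.3, -0.2]
grip_width: 0.0857
gripper_force: 0.0
tcp_pos: [0.4938, 0.0617, 0.3294]
ft_force: [-0.7, -0.9, -0.2]
grip_width: 0.0854
gripper_force: 0.0
orange [307 202  20  15 232] None
scene@.058 [0.4924 0.0631 0.058 ]
(array([290.2209, 164.2791]), array([282, 158,  16,  13, 172], dtype=int32)) (array([242.4756, 172.3324]), array([232, 162,  22,  21, 349], dtype=int32)) (array([0.61  , 0.249 , 0.0588]), np.float64(6.466776072656644e-05))
28.7 [0.4959 0.0654 0.33  ] [ 0.0638  0.1487 13.6956]
```

View pics/t6.png

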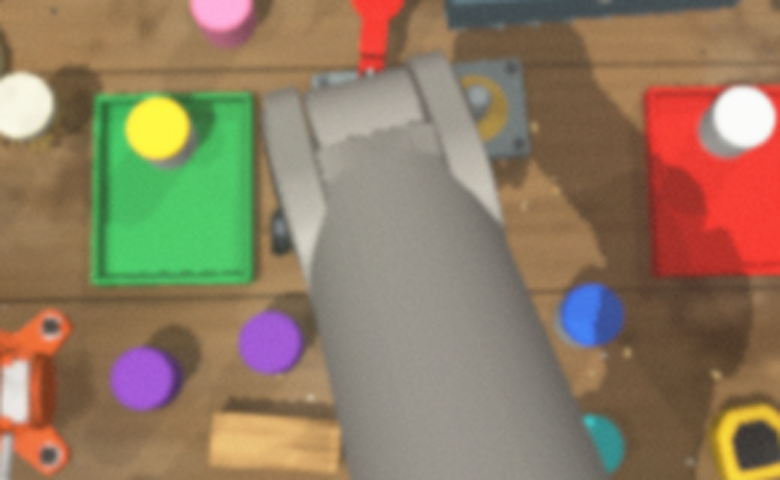

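Yellow stands in the green tray at (242,172). Orange and blue have not moved, so I grip orange and take it to the pin.

```bash
python3 -m pendant '[[[0,0.1,3,0,-1],[0,0.1,6,0,-1],[0,0.1,8.3,0,-1],[0,0.1,8.3,0,-1]]]'|grep -E "tcp|ori|force"
python3 -m pendant '[[[0,0,2,0,-1],[0,0,4,0,-1],[0,0,5.4,0,-1],[0,0,5.4,0,-1],[0,0,5.4,0,-1]]]'|grep -E "tcp|ori|force"
for i in 1 2; do python3 -m pendant '[[[0,0,0,0,1],[0,0,0,0,1],[0,0,0,0,1],[0,0,0,0,1],[0,0,0,0,1]]]'|grep -E "clock|tcp|ori|force|width"; done
python3 -m pendant '[[[0,0,-2,0,1],[0,0,-5,0,1],[0,0,-8,0,1],[0,0,-10,0,1],[0,0,-10,0,1]]]'|grep -E "tcp|force|width"
```

```text
tcp_pos: [0.4949, 0.0681, 0.243]
orientation: [-3.141, -0.006, -3.131]
ft_force: [-1.2, -0.7, -0.1]
gripper_force: 0.0
tcp_pos: [0.4966, 0.0677, 0.1932]
orientation: [3.141, 0.0, -3.133]
ft_force: [0.2, -0.5, -0.4]
gripper_force: 0.0
clock: 29.87
tcp_pos: [0.4965, 0.0671, 0.1943]
orientation: [3.141, 0.002, -3.134]
ft_force: [-1.9, -0.5, 9.7]
grip_width: 0.0513
gripper_force: 61.3
clock: 30.28
tcp_pos: [0.4965, 0.0671, 0.1943]
orientation: [3.141, 0.002, -3.134]
ft_force: [-1.6, 0.1, 9.7]
grip_width: 0.0513
gripper_force: 61.3
tcp_pos: [0.4974, 0.0671, 0.2974]
ft_force: [0.1, 0.2, -0.1]
grip_width: 0.0511
gripper_force: 63.0
```

```bash
python3 -m pendant '[[[-1.5,-2,0,0,1],[-3,-4,0,0,1],[-5,-6,0,0,1],[-6.5,-8,0,0,1],[-6.5,-8,0,0,1]]]'|grep -E "tcp|force"
python3 -m pendant '[[[-2.5,-0.5,0,0,1],[-5,-1,0,0,1],[-7,-1.4,0,0,1],[-7,-1.4,0,0,1]]]'|grep -E "tcp|force"
python3 -m pendant '[[[0,0,1,0,1],[0,0,2,0,1],[0,0,2,0,1],[0,0,2,0,1]]]'|grep -E "tcp|ori|force|width"
python3 -c "
from h import *
np.set_printoptions(precision=4,suppress=True)
a=read_camera('scene');save(a,'s7',(300,140,430,220),6)
p,R=tool();print(p,sense()['orientation'],cap(a,'orange',p+[0,0,-.135]))
"
```

```text
tcp_pos: [0.5637, -0.0174, 0.2927]
ft_force: [-0.2, -0.3, -1.2]
gripper_force: 63.0
tcp_pos: [0.6344, -0.0266, 0.2924]
ft_force: [1.3, -0.2, 0.5]
gripper_force: 63.0
tcp_pos: [0.6302, -0.0256, 0.2711]
orientation: [3.142, -0.004, -3.133]
ft_force: [0.3, 1.0, -1.1]
grip_width: 0.0509
gripper_force: 63.0
[ 0.6308 -0.0257  0.272 ] [ 3.1415 -0.0019 -3.133 ] (array([371.673 , 174.5472]), array([364, 168,  17,  13, 159], dtype=int32))
```

View pics/s7.png

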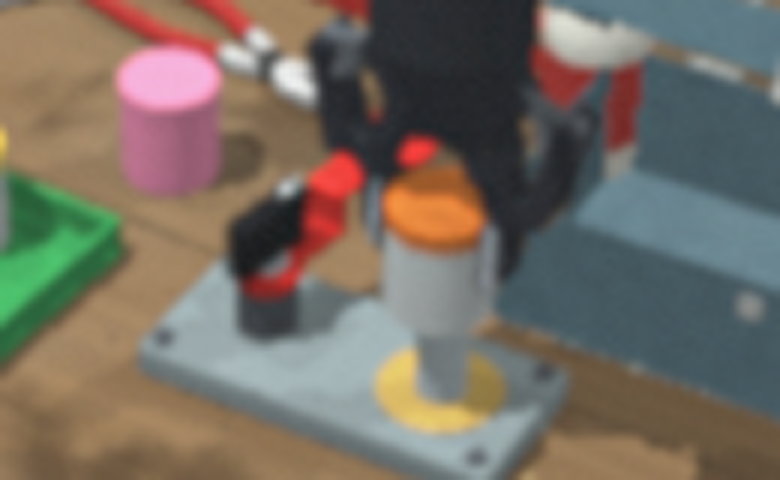

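The orange sleeve is about 2 mm left of the pin axis (column 437 against 443). I shift it 1 mm each way and lower it.

```bash
python3 -m pendant '[[[-0.1,-0.1,0.5,0,1],[-0.1,-0.1,1,0,1],[-0.1,-0.1,1.5,0,1],[-0.1,-0.1,2,0,1],[-0.1,-0.1,2,0,1]]]'|grep -E "tcp|force"
python3 -m pendant '[[[0,0,0.3,0,1],[0,0,0.6,0,1],[0,0,0.8,0,1],[0,0,0.8,0,1],[0,0,0.8,0,1]]]'|grep -E "tcp|force"
python3 -m pendant '[[[0,0,0.1,0,1],[0,0,0.2,0,1],[0,0,0.3,0,1],[0,0,0.3,0,1]]]'|grep -E "tcp|force"
python3 -m pendant '[[[0,0,0.1,0,1],[0,0,0.2,0,1],[0,0,0.2,0,1]]]'|grep -E "tcp|force"
python3 -m pendant '[[[0,0,0.1,0,1],[0,0,0.2,0,1],[0,0,0.2,0,1]]]'|grep -E "tcp|force"
```

```text
tcp_pos: [0.6327, -0.0269, 0.2517]
ft_force: [2.1, -0.6, -1.6]
gripper_force: 63.0
tcp_pos: [0.6328, -0.027, 0.2446]
ft_force: [2.2, -0.0, -1.9]
gripper_force: 63.0
tcp_pos: [0.6328, -0.027, 0.2417]
ft_force: [1.1, 0.1, -0.0]
gripper_force: 63.0
tcp_pos: [0.6328, -0.0269, 0.2396]
ft_force: [1.3, 0.6, -1.8]
gripper_force: 63.0
tcp_pos: [0.6328, -0.027, 0.2376]
ft_force: [2.4, 0.1, -0.4]
gripper_force: 63.0
```

```bash
python3 -m pendant '[[[0,0,0.1,0,1],[0,0,0.2,0,1],[0,0,0.3,0,1],[0,0,0.3,0,1]]]'|grep -E "tcp|force"
python3 -m pendant '[[[0,0,0.4,0,1],[0,0,0.8,0,1],[0,0,1.2,0,1],[0,0,1.6,0,1],[0,0,1.6,0,1]]]'|grep -E "tcp|force"
for i in 1 2; do python3 -m pendant '[[[0,0,0.1,0,1],[0,0,0.2,0,1],[0,0,0.2,0,1]]]'|grep -E "tcp|force"; done
```

```text
tcp_pos: [0.6328, -0.0269, 0.2346]
ft_force: [3.1, 0.1, -2.3]
gripper_force: 63.0
tcp_pos: [0.6328, -0.0269, 0.2178]
ft_force: [3.8, -0.4, -3.4]
gripper_force: 63.0
tcp_pos: [0.6328, -0.027, 0.2167]
ft_force: [4.1, 1.0, -2.6]
gripper_force: 63.0
tcp_pos: [0.6328, -0.027, 0.2147]
ft_force: [3.8, 0.6, -0.3]
gripper_force: 63.1
```

```bash
python3 -m pendant '[[[0,0,0.1,0,1],[0,0,0.1,0,1],[0,0,0.1,0,1]]]'|grep -E "tcp|force"
python3 -m pendant '[[[0,0,-2,0,1],[0,0,-5,0,1],[0,0,-8,0,1],[0,0,-11.5,0,1],[0,0,-11.5,0,1]]]'|grep -E "tcp|force"
python3 -m pendant '[[[1,3,0,0,1],[2,6,0,0,1],[3,9,0,0,1],[4,12,0,0,1],[5,13.7,0,0,1]]]'|grep -E "tcp|force"
python3 -m pendant '[[[1,3,0,0,1],[2,6,0,0,1],[3,9,0,0,1],[4,12,0,0,1],[4.9,13.8,0,0,1]]]'|grep -E "tcp|force"
python3 -m pendant '[[[0,0,2.5,0,1],[0,0,5,0,1],[0,0,7.5,0,1],[0,0,9.5,0,1],[0,0,9.5,0,1]]]'|grep -E "tcp|force"
python3 -m pendant '[[[0,0,1,0,1],[0,0,2,0,1],[0,0,2.9,0,1],[0,0,2.9,0,1],[0,0,2.9,0,1]]]'|grep -E "tcp|force"
```

```text
tcp_pos: [0.6328, -0.027, 0.2144]
ft_force: [0.9, 0.0, 5.2]
gripper_force: 63.6
tcp_pos: [0.6339, -0.0274, 0.335]
ft_force: [1.6, -0.2, 0.1]
gripper_force: 67.1
tcp_pos: [0.5796, 0.1133, 0.3278]
ft_force: [0.1, -0.3, -1.0]
gripper_force: 67.0
tcp_pos: [0.5292, 0.2504, 0.3279]
ft_force: [-0.2, 0.0, -1.6]
gripper_force: 67.0
tcp_pos: [0.5288, 0.2458, 0.229]
ft_force: [0.1, -0.9, -1.3]
gripper_force: 66.9
tcp_pos: [0.5314, 0.2471, 0.2046]
ft_force: [1.0, -0.2, -0.5]
gripper_force: 67.0
```

```bash
python3 -m pendant '[[[0,0,0.2,0,1],[0,0,0.4,0,1],[0,0,0.4,0,1]]]'|grep -E "tcp|force"
python3 -m pendant '[[[0,0,0,0,-1],[0,0,0,0,-1],[0,0,0,0,-1],[0,0,0,0,-1],[0,0,0,0,-1]]]'|grep -E "tcp|force|width"
python3 -m pendant '[[[0,0,-2,0,-1],[0,0,-5,0,-1],[0,0,-9,0,-1],[0,0,-13,0,-1],[0,0,-13,0,-1]]]'|grep -E "tcp|force|width"
for i in 1 2 3; do python3 -m pendant '[[[0.7,-3,0,0,-1],[1.4,-6,0,0,-1],[2.1,-9,0,0,-1],[2.9,-12.2,0,0,-1],[2.9,-12.2,0,0,-1]]]'|grep -E "tcp"; done
python3 -c "
from h import *
a,b=look('blue',(.4445,-.119,.058),'8')
for c,X in [('orange',(.532,.2475,.063)),('yellow',(.611,.249,.063)),('white',(.614,-.258,.063))]:
  A=cap(a,c,X,25);B=cap(b,c,X,25);print(c,tri(a,A[0],b,B[0]) if A and B else (A,B))
print(sense()['clock'],tool()[0],togo((.4445,-.119,.038)))"
```

```text
tcp_pos: [0.5315, 0.2472, 0.2008]
ft_force: [-0.6, -0.1, -0.9]
gripper_force: 67.0
tcp_pos: [0.5315, 0.2473, 0.2009]
ft_force: [0.3, -0.5, 0.8]
grip_width: 0.0855
gripper_force: 0.0
tcp_pos: [0.5339, 0.2482, 0.3387]
ft_force: [0.6, 0.4, -0.3]
grip_width: 0.0856
gripper_force: 0.0
tcp_pos: [0.5022, 0.1181, 0.3304]
tcp_pos: [0.4738, -0.0034, 0.3305]
tcp_pos: [0.4456, -0.1251, 0.3308]
blue [356 242  20  16 270] [378 235  19  10 131]
scene@.058 [ 0.4401 -0.1244  0.058 ]
top@.058 [ 0.4311 -0.1163  0.058 ]
tri [ 0.4349 -0.1208  0.0587] 0.005917469088535807
orange (array([0.5294, 0.2464, 0.0588]), np.float64(0.0010996282885171046))
yellow (array([0.6112, 0.2481, 0.058 ]), np.float64(0.0012185400452924557))
white (None, (array([437.625 , 168.2885]), array([431, 162,  15,  14, 104], dtype=int32)))
39.5167 [ 0.4472 -0.1205  0.3307] [ 0.276   0.1561 13.7711]
```

View pics/t8.png

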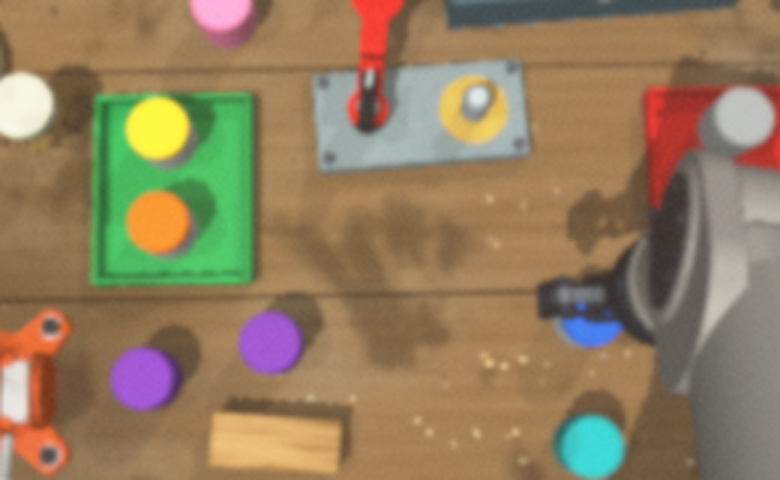

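Yellow and orange stand in the green tray, white in the red tray, and blue is unmoved below the gripper at (387,235). I grip blue and take it to the pin.

```bash
python3 -m pendant '[[[0.2,0.1,3,0,-1],[0.2,0.1,6,0,-1],[0.2,0.1,8.3,0,-1],[0.2,0.1,8.3,0,-1]]]'|grep -E "tcp|ori|force"
python3 -m pendant '[[[0,0,2,0,-1],[0,0,4,0,-1],[0,0,5.4,0,-1],[0,0,5.4,0,-1],[0,0,5.4,0,-1]]]'|grep -E "tcp|ori|force"
for i in 1 2; do python3 -m pendant '[[[0,0,0,0,1],[0,0,0,0,1],[0,0,0,0,1],[0,0,0,0,1],[0,0,0,0,1]]]'|grep -E "clock|tcp|ori|force|width"; done
python3 -m pendant '[[[0,0,-2,0,1],[0,0,-5,0,1],[0,0,-8,0,1],[0,0,-10,0,1],[0,0,-10,0,1]]]'|grep -E "tcp|force|width"
```

```text
tcp_pos: [0.4443, -0.1166, 0.2442]
orientation: [3.14, -0.007, -3.131]
ft_force: [-1.0, -0.5, -0.1]
gripper_force: 0.0
tcp_pos: [0.446, -0.1178, 0.1942]
orientation: [3.141, -0.0, -3.132]
ft_force: [-0.4, 0.1, 0.2]
gripper_force: 0.0
clock: 40.68
tcp_pos: [0.446, -0.1185, 0.195]
orientation: [3.142, 0.002, -3.133]
ft_force: [-1.6, 2.3, 10.1]
grip_width: 0.0508
gripper_force: 60.9
clock: 41.1
tcp_pos: [0.446, -0.1185, 0.1951]
orientation: [3.142, 0.002, -3.133]
ft_force: [-2.5, 0.8, 9.3]
grip_width: 0.0509
gripper_force: 60.9
tcp_pos: [0.4467, -0.1189, 0.2978]
ft_force: [0.9, -0.3, -1.7]
grip_width: 0.0507
gripper_force: 63.0
```

```bash
python3 -m pendant '[[[-2.5,1.2,0,0,1],[-5,2.4,0,0,1],[-7.5,3.6,0,0,1],[-9.3,4.6,0,0,1],[-9.3,4.6,0,0,1]]]'|grep -E "tcp|force"
python3 -m pendant '[[[-2.5,1.2,0,0,1],[-5,2.4,0,0,1],[-7.5,3.6,0,0,1],[-9.35,4.6,0,0,1],[-9.35,4.6,0,0,1]]]'|grep -E "tcp|force"
python3 -m pendant '[[[0,0,1,0,1],[0,0,2,0,1],[0,0,2,0,1],[0,0,2,0,1]]]'|grep -E "tcp|ori|force|width"
python3 -c "
from h import *
np.set_printoptions(precision=4,suppress=True)
a=read_camera('scene');save(a,'s9',(300,140,430,220),6)
p,R=tool();print(p,sense()['orientation'],cap(a,'blue',p+[0,0,-.135]))
"
```

```text
tcp_pos: [0.5412, -0.0685, 0.2933]
ft_force: [1.1, 0.1, -2.2]
gripper_force: 63.0
tcp_pos: [0.6337, -0.0218, 0.2928]
ft_force: [1.6, 1.0, -1.1]
gripper_force: 63.0
tcp_pos: [0.6296, -0.026, 0.2721]
orientation: [-3.141, -0.004, -3.135]
ft_force: [0.6, 0.3, -1.1]
grip_width: 0.0505
gripper_force: 63.0
[ 0.6302 -0.0258  0.273 ] [-3.1413 -0.0019 -3.1345] (array([371.9462, 174.7151]), array([364, 168,  17,  14, 186], dtype=int32))
```

View pics/s9.png

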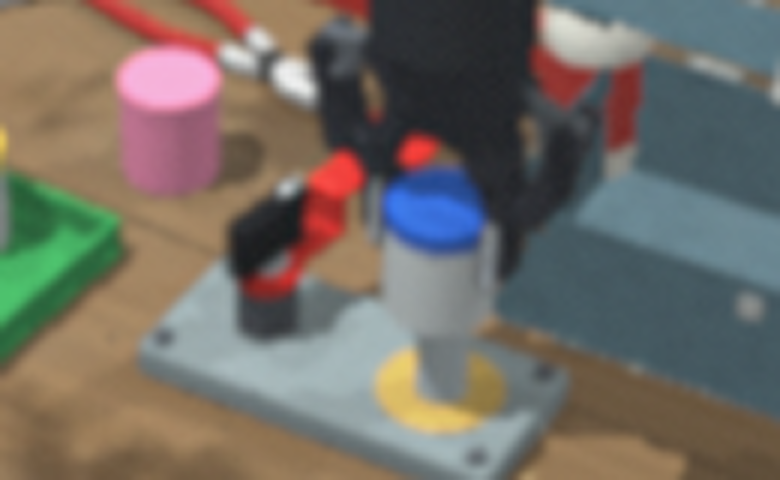

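The blue sleeve sits like the orange one (column 437 against pin 443). I apply the same small shift and lower it; the jam is expected near TCP z 0.242.

```bash
python3 -m pendant '[[[-0.1,-0.1,0.5,0,1],[-0.1,-0.1,1,0,1],[-0.1,-0.1,1.5,0,1],[-0.1,-0.1,2,0,1],[-0.1,-0.1,2,0,1]]]'|grep -E "tcp|force"
python3 -m pendant '[[[0,0,0.3,0,1],[0,0,0.6,0,1],[0,0,0.8,0,1],[0,0,0.8,0,1],[0,0,0.8,0,1]]]'|grep -E "tcp|force"
python3 -m pendant '[[[0,0,0.1,0,1],[0,0,0.2,0,1],[0,0,0.2,0,1],[0,0,0.2,0,1]]]'|grep -E "tcp|force"
for i in 1 2; do python3 -m pendant '[[[0,0,0.1,0,1],[0,0,0.1,0,1],[0,0,0.1,0,1]]]'|grep -E "tcp|force"; done
```

```text
tcp_pos: [0.6325, -0.0261, 0.2529]
ft_force: [2.6, -0.8, -2.7]
gripper_force: 63.3
tcp_pos: [0.6325, -0.026, 0.2457]
ft_force: [4.2, -0.3, -3.5]
gripper_force: 63.2
tcp_pos: [0.6325, -0.026, 0.2439]
ft_force: [3.6, -1.5, -2.2]
gripper_force: 63.2
tcp_pos: [0.6325, -0.026, 0.2429]
ft_force: [4.8, -0.6, -1.1]
gripper_force: 63.2
tcp_pos: [0.6325, -0.026, 0.2422]
ft_force: [4.2, -1.6, 3.1]
gripper_force: 63.8
```

```bash
python3 -m pendant '[[[0,0,0.1,0,1],[0,0,0.1,0,1],[0,0,0.1,0,1]]]'|grep -E "tcp|force"
python3 -m pendant '[[[0,0,-2,0,1],[0,0,-4,0,1],[0,0,-6.5,0,1],[0,0,-9,0,1],[0,0,-9,0,1]]]'|grep -E "tcp|force"
for i in 1 2; do python3 -m pendant '[[[1.2,-3,0,0,1],[2.4,-6,0,0,1],[3.6,-9,0,0,1],[4.9,-11.6,0,0,1],[4.9,-11.6,0,0,1]]]'|grep -E "tcp|force"; done
python3 -m pendant '[[[0,0,2.5,0,1],[0,0,5,0,1],[0,0,7.5,0,1],[0,0,9.5,0,1],[0,0,9.5,0,1]]]'|grep -E "tcp|force"
python3 -m pendant '[[[0,0,1,0,1],[0,0,2,0,1],[0,0,3,0,1],[0,0,3,0,1],[0,0,3,0,1]]]'|grep -E "tcp|force"
```

```text
tcp_pos: [0.6325, -0.026, 0.2421]
ft_force: [0.8, -0.5, 11.9]
gripper_force: 64.7
tcp_pos: [0.6324, -0.026, 0.3344]
ft_force: [1.3, -1.1, -0.6]
gripper_force: 65.7
tcp_pos: [0.5795, -0.1493, 0.3288]
ft_force: [-0.4, -0.4, -1.7]
gripper_force: 65.8
tcp_pos: [0.5312, -0.2649, 0.3291]
ft_force: [-1.3, -0.3, -2.4]
gripper_force: 65.8
tcp_pos: [0.5333, -0.2567, 0.2303]
ft_force: [-0.5, 0.2, -2.7]
gripper_force: 65.8
tcp_pos: [0.536, -0.2587, 0.2054]
ft_force: [-0.5, 1.1, -0.9]
gripper_force: 65.8
```

```bash
python3 -m pendant '[[[0,0,0.2,0,1],[0,0,0.4,0,1],[0,0,0.4,0,1]]]'|grep -E "tcp|force"
python3 -m pendant '[[[0,0,0,0,-1],[0,0,0,0,-1],[0,0,0,0,-1],[0,0,0,0,-1],[0,0,0,0,-1]]]'|grep -E "tcp|force|width"
python3 -m pendant '[[[0,0,-2,0,-1],[0,0,-5,0,-1],[0,0,-9,0,-1],[0,0,-13.3,0,-1],[0,0,-13.3,0,-1]]]'|grep -E "tcp|force|width"
python3 -m pendant '[[[-1,3,0,0,-1],[-2,6,0,0,-1],[-3,9,0,0,-1],[-4,12,0,0,-1],[-4,14.7,0,0,-1]]]'|grep -E "tcp"
python3 -m pendant '[[[-1,3,0,0,-1],[-2,6,0,0,-1],[-3,9,0,0,-1],[-4,12,0,0,-1],[-5,15,0,0,-1]]]'|grep -E "tcp"
python3 -m pendant '[[[0,3,0,0,-1],[0,3,0,0.1,-1],[0,3,0,0.1,-1]]]'|grep -E "tcp|ori"
python3 -c "
from h import *
np.set_printoptions(precision=4,suppress=True)
a=read_camera('scene');b=read_camera('top');save(b,'t10')
for c,X in [('orange',(.532,.2475,.063)),('yellow',(.611,.249,.063)),('white',(.614,-.258,.063)),('blue',(.535,-.258,.063))]:
  A=cap(a,c,X,25);B=cap(b,c,X,25);print(c,tri(a,A[0],b,B[0]) if A and B else (A,B))
print(sense()['clock'],tool()[0],togo((.6262,.0682,.082)))"
```

```text
tcp_pos: [0.5361, -0.2588, 0.2019]
ft_force: [-0.2, 0.0, -1.7]
gripper_force: 65.8
tcp_pos: [0.5361, -0.2588, 0.2019]
ft_force: [0.2, 0.7, -0.5]
grip_width: 0.0855
gripper_force: 0.0
tcp_pos: [0.5382, -0.2603, 0.3428]
ft_force: [2.0, 0.0, -0.0]
grip_width: 0.0852
gripper_force: 0.0
tcp_pos: [0.5763, -0.109, 0.3349]
tcp_pos: [0.6239, 0.0404, 0.3347]
tcp_pos: [0.6233, 0.0719, 0.3343]
orientation: [3.141, -0.0, 3.051]
orange (array([0.5295, 0.2465, 0.0587]), np.float64(0.0011796205758245254))
yellow (array([0.6111, 0.2482, 0.0581]), np.float64(0.0013294862125316832))
white (array([ 0.614 , -0.2588,  0.0589]), np.float64(0.0013714377875935402))
blue (array([ 0.5364, -0.2597,  0.0548]), np.float64(0.0015608851855077926))
49.0 [0.6233 0.0684 0.3345] [-0.289   0.0317  9.7535]
```

View pics/t10.png

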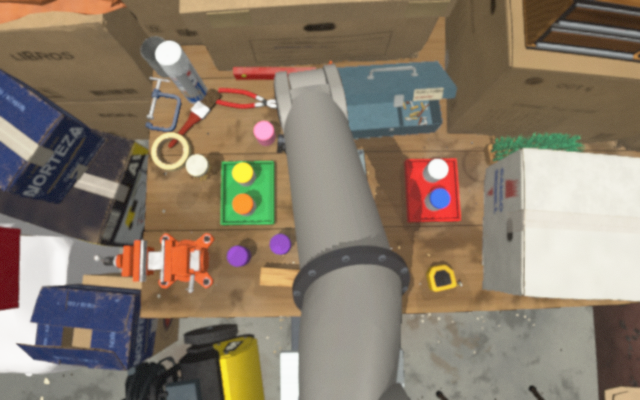

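All four are sorted: yellow (242,172) and orange (242,204) in green, white (437,169) and blue (440,198) in red. Now I close the guard.

```bash
python3 -m pendant '[[[-0.25,0,2,0,-1],[-0.25,0,4,0,-1],[-0.25,0,6,0,-1],[-0.25,0,7,0,-1],[-0.25,0,7,0,-1]]]'|grep -E "tcp|force"
python3 -m pendant '[[[0,0,1,0,-1],[0,0,2,0,-1],[0,0,2.7,0,-1],[0,0,2.7,0,-1],[0,0,2.7,0,-1]]]'|grep -E "tcp|force"
for i in 1 2; do python3 -m pendant '[[[0,0,0,0,1],[0,0,0,0,1],[0,0,0,0,1],[0,0,0,0,1],[0,0,0,0,1]]]'|grep -E "tcp|ori|force|width"; done
for i in 1 2 3; do python3 -m pendant '[[[0,0,0,0.1,1],[0,0,0,0.2,1],[0,0,0,0.3,1],[0,0,0,0.4,1],[0,0,0,0.43,1]]]'|grep -E "tcp|ori|force"; done
python3 -c "
from h import *
s=sense();print(s['moment'],s['joints'])"
```

```text
tcp_pos: [0.6249, 0.0671, 0.2623]
ft_force: [-0.7, 1.2, -0.2]
gripper_force: 0.0
tcp_pos: [0.6258, 0.0687, 0.2374]
ft_force: [0.7, -0.6, -0.3]
gripper_force: 0.0
tcp_pos: [0.626, 0.0687, 0.238]
orientation: [3.141, 0.0, 3.05]
ft_force: [-0.2, 0.7, -0.5]
grip_width: 0.025
gripper_force: 0.0
tcp_pos: [0.6259, 0.0685, 0.238]
orientation: [3.142, 0.0, 3.049]
ft_force: [-2.4, -0.5, 5.3]
grip_width: 0.013
gripper_force: 59.1
tcp_pos: [0.6261, 0.0692, 0.238]
orientation: [3.141, 0.001, 2.617]
ft_force: [-1.7, 0.4, 4.8]
gripper_force: 59.1
tcp_pos: [0.6264, 0.0698, 0.238]
orientation: [3.14, 0.001, 2.188]
ft_force: [2.3, 2.2, 4.1]
gripper_force: 59.0
tcp_pos: [0.627, 0.07, 0.2381]
orientation: [3.138, -0.0, 1.76]
ft_force: [4.9, 3.5, 1.4]
gripper_force: 58.8
[ 0.54574999 -0.81110659  0.03196379] [-0.54195165  0.64208912  0.46215538  1.81637957 -0.39348612  0.77147305
  0.314873  ]
```

Stop expected near yaw 1.64. I turn on in small steps until the moment shows it.

```bash
python3 -m pendant '[[[0,0,0,0.04,1],[0,0,0,0.08,1],[0,0,0,0.08,1]]]'|grep -E "ori|force"
for i in 1 2 3; do python3 -m pendant '[[[0,0,0,0.02,1],[0,0,0,0.04,1],[0,0,0,0.04,1]]]' | grep -E "orient|force"; 
python3 -c "
from h import *
s=sense();print(s['moment'])"; done
```

```text
orientation: [3.138, -0.001, 1.683]
ft_force: [5.3, 3.7, -0.3]
gripper_force: 58.6
orientation: [3.138, -0.001, 1.644]
ft_force: [5.2, 3.2, -0.3]
gripper_force: 58.5
[ 0.62522901 -0.95402825 -0.02409559]
orientation: [3.138, -0.001, 1.607]
ft_force: [5.3, 4.2, 1.4]
gripper_force: 64.2
[ 0.74165774 -0.8901134   0.96217298]
orientation: [3.138, -0.0, 1.57]
ft_force: [5.4, 2.6, 1.5]
gripper_force: 85.2
[ 0.55113879 -0.88594106  1.97146826]
```

```bash
for i in 1 2; do python3 -m pendant '[[[0,0,0,0,-1],[0,0,0,0,-1],[0,0,0,0,-1],[0,0,0,0,-1],[0,0,0,0,-1]]]'|grep -E "ori|force|width"; done
python3 -m pendant '[[[0,0,-2,0,-1],[0,0,-5,0,-1],[0,0,-8,0,-1],[0,0,-12,0,-1],[0,0,-12,0,-1]]]' |grep -E "tcp|ori|force"
python3 -m pendant '[[[0,0,-3,0,-1],[0,0,-6,0,-1],[0,0,-6,0,-1]]]' |grep -E "tcp|ori|force"
python3 -c "
from h import *
np.set_printoptions(precision=4,suppress=True)
a=read_camera('scene');b=read_camera('top');save(a,'s11',(260,130,470,290),3)
for c,X in [('orange',(.532,.2475,.063)),('yellow',(.611,.249,.063)),('white',(.614,-.258,.063)),('blue',(.535,-.258,.063))]:
  A=cap(a,c,X,25);B=cap(b,c,X,25);print(c,tri(a,A[0],b,B[0]) if A and B else (A,B))
print(sense()['clock'])"
```

```text
orientation: [-3.141, 0.0, 1.56]
ft_force: [0.1, -0.5, 0.1]
grip_width: 0.0729
gripper_force: 0.0
orientation: [-3.142, -0.0, 1.56]
ft_force: [0.6, 0.3, 0.6]
grip_width: 0.0853
gripper_force: 0.0
tcp_pos: [0.6282, 0.0679, 0.3652]
orientation: [3.13, -0.002, 1.559]
ft_force: [1.7, 0.1, -0.2]
gripper_force: 0.0
tcp_pos: [0.6275, 0.068, 0.4236]
orientation: [3.132, -0.002, 1.559]
ft_force: [0.1, -0.3, -1.2]
gripper_force: 0.0
orange (array([0.5296, 0.2466, 0.0586]), np.float64(0.0011894125196549895))
yellow (array([0.611 , 0.2481, 0.0582]), np.float64(0.0013197414249176507))
white (array([ 0.614 , -0.2589,  0.0589]), np.float64(0.0014394139397386672))
blue (array([ 0.5205, -0.2166,  0.0545]), np.float64(0.0010138952703243357))
54.5167
```

View pics/s11.png

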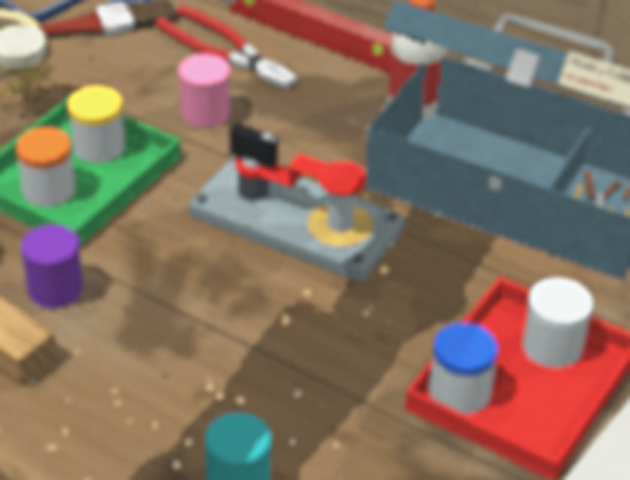

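The guard's disc, at crop (342,178), covers the pin. Something knocked blue a few centimetres, but it still stands inside the red tray, about 4 cm off centre towards the wall. The other three have not moved, and the robot touches nothing.

```bash
python3 -c "
from h import *
print(hand_in())"
```

```text
the job is handed in; nothing more can be done
None
```

The job is handed in: yellow and orange slid fully down and are in the green tray, white and blue jammed and are in the red tray, black was absent, and the guard is back over the pin (no verdict was returned).

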